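Set the router's antennas with a fingertip

ROBOT

A 6-joint arm with a two-finger parallel gripper is mounted at the origin on the work surface. World frame = base frame: x ahead of the robot, y to its left, z up, the work surface at z = 0. Lengths are in mm, angles in rad, forces in N, time in s.
With the tool pointing down it reaches from about 425 to 925 mm from the base axis. Payload 12.5 kg.
Tool frame: the origin (TCP) lies midway between the tips of the shut fingers; the grasp point (between the pads) lies 19 mm behind it; z points along the fingers, y is the direction in which the jaws open and shut (so a half turn about z gives the same grasp; the last joint's range is limited). The gripper opens to 85 mm and grips with 20 to 120 N. Pads are 22 mm wide; open, the fingers measure 114 mm over their backs; the gripper's body (76 mm by 85 mm) begins 54 mm behind the grasp point. The pads swing forward as they close: fully open they stand 13 mm farther back than shut.
Start: joints at [1.225, 0.491, 1.559, -0, 1.092, -0.106], TCP at [148.425, 607.139, 204.027] pointing down, gripper open.
Joint ranges: [-3.1, 3.1], [-0.84, 2.19], [0.05, 2.79], [-1.13, 4.28], [0.06, 2.93], [-2.69, 2.69]. Speed limits (rad/s): [2.22, 2.22, 2.79, 3.14, 3.14, 3.14].

INTERFACE

Orientations are given as a unit quaternion [w, x, y, z].
In Python, from cell import arm gives the robot as it stands.
- The arm moves only by the tool play_rows, never from a script. Its argument "targets" is one flat list of numbers, 5 for each row, row after row: the gripper's target within -1 to 1 (fully open at 1, half-way at 0, shut at -1), then the shift along the world's x, y, z scaled (see below), then the turn about the world's z scaled (see below). A call has 1 to 5 rows; each row shifts and turns the commanded pose from where the row before left it; what a row does not reach is not made up. The controller multiplies each number of a shift by 0.03 m and each number of a turn by 0.12 rad. A row lasts 1/10 s, in which the tool goes at most 50 mm and 8.59 degrees, less where a joint would pass 70% of its speed; a pose out of reach is approached as far as the arm can. A call with a number of a shift or a turn outside -1 to 1 is refused whole. A call with a gripper value outside its range is refused whole. The fingers move at their own pace and stop on an object; "force" is the grip in N (left out, the last holds). Time passes only in rows, so rows that do not move let the fingers close. It gives the time, the measured TCP pose, the force and the opening at its end, in the units of the state.
- arm.get_obs(): the state, without advancing time (a new reading comes with each control period).
- arm.capture(name): name is "scene" or "top" or "wrist"; returns the picture (420x560x3 uint8, red, green, blue); there is no depth.
- arm.camera_model(name): a dict with "camera_matrix" (3x3 intrinsics, pixels), "R" (3x3) and "t" (3): a world point X has camera coordinates R X + t. Camera axes: x right, y down, z forward; pixel columns grow to the right and rows downward; lengths in mm; the calibration is good to about 2 mm. The wrist camera is an equidistant fisheye: a pixel r from the principal point sees the ray r / f radians off the axis. A picture is of the moment at which its call begins: read the wrist's pose just before it. camera_model takes no time and is no camera call; for the wrist camera it gives the pose at the moment of the call.
- arm.hand_in(): hands the job in, once; it reports no verdict.
The state is a dict: "t": time; "joint_pos": joint angles; "qvel": joint speeds; "effort": joint torques, N m; "position": TCP position; "tcp_rot": TCP orientation; "contact_force": force on the tool from outside, world axes, zero at the start; "torque": the same for the moment, N m; "width": finger opening in mm.
Only numpy, scipy, OpenCV 4.12 (cv2) and the standard library are available. Lean on these libraries where they do the work, as an engineer would, in place of code of your own. Each camera call takes 0.05 s, during which the arm holds its last target. There are 200 camera calls.

TASK

The router on the white rack has just been put there and is not plugged in yet: set its two hinged antennas by pushing on them gently with a fingertip. Seen from the robot, which looks at the router's front with the row of lights, stand the left antenna straight up and swing the right one outwards, away from the left one, and down until it lies level. Do not pinch or grip anything, do not lift, tip or shove the router, leave everything else on the rack where it is, and take the hand away at the end.

Things in the scene. Friction and masses are not known exactly. Their poses are not given: they have to be found in the camera images.
- router: dark grey flat box standing loose on four rubber feet on the rack's white top tier (the tier's deck is at z = 0): 130 mm deep (x), 200 mm wide (y), 36 mm high, about 0.6 kg (0.45 to 0.8). Origin at the centre of its underside; +x points to its rear, where the antennas are, away from the robot (turned up to 0.3 rad), +y to its left as the robot sees it, +z up. It slides or tips if pushed with more than some 2 to 5 N, so pushes on an antenna must stay light.
- antenna_left (a joint): swing of the left antenna (the one on the router's +y side), rad: 0 = straight up, positive = leaning outwards (towards the router's +y), pi/2 = level, which is the stop. It starts leaning outwards, 0.35 to 0.85. A stiff friction hinge of about 0.05 N m: the antenna stays at the angle where it is left.
- antenna_right (a joint): swing of the right antenna (the one on the router's -y side), rad: 0 = straight up, positive = leaning outwards (towards the router's -y), negative = leaning inwards, pi/2 = level, which is the stop. It starts between -0.35 and 0.5. Same friction hinge.
- antenna_left_hinge (a point): hinge point of the left antenna, in the router's frame at (83, 85, 30) mm: 18 mm behind the router's rear face. The antenna swings in the plane parallel to the rear face, about the router's x axis through this point.
- antenna_right_hinge (a point): hinge point of the right antenna, in the router's frame at (83, -85, 30) mm; swings in the same plane as the left one.
- antenna_left_tip (a point): free end of the left antenna, 160 mm from its hinge. The antenna is a straight black blade, 14 mm deep (router's x) and 10 mm thick across the swing (12 mm over the lower 65 mm), with a 18 mm round knuckle at the hinge. The point's z axis points along the blade from hinge to tip.
- antenna_right_tip (a point): free end of the right antenna, 160 mm from its hinge, same shape. Lying level, its axis is 30 mm above the deck and its upper side 35 mm.
- pencil_case: bystander: closed grey plastic pencil case with a black snap latch, 205 x 75 x 34 mm, to the left of the router. Origin under its centre.
- coaster_red: bystander: brick-red unglazed ceramic coaster, 96 mm across, 9 mm high, behind the router. Origin under its centre.
- coaster_blue: bystander: blue ceramic coaster, 96 mm across, 9 mm high, behind the router. Origin under its centre.
- spinning_top: bystander: wooden spinning top with a red band, 50 mm across, 56 mm long, lying on its flank behind the router, about 45 mm high. Origin on the deck at its pointed tip.
- lamp_base: bystander: aluminium lamp base, a disc 124 mm across with an upright stem, 200 mm high in all, in a far corner of the tier. Origin under its centre.
- mug: bystander: pale mug 80 mm across, 90 mm high, in the other far corner. Origin under its centre.
- remote: bystander: black remote control, 160 x 42 x 17 mm, lying to the right of the router. Origin under its centre.

How it is judged:
By the outcome, as a careful person would: the job done as asked, in the order asked, and still so for the second after the job is handed in, with the robot touching nothing.
It also fails if it takes over 64 s, if anything falls off the work surface, if the arm or the gripper's body presses on something with over 40 N, if the wrist force passes 120 N, or if a joint passes its speed limit or range.

## Working session

There is one attempt and no reset: what is moved stays moved. The work goes in short steps, Python scripts to look and compute and a tool call to move; the robot and the scene stay as the last step left them, time stands still between calls to the robot, and variables do not carry over. Pictures are saved under pics/ and viewed, about 8 in all and at most 12, crops included, and the job is handed in when it is done.

Besides the shell and the picture viewer there is one more tool, called as name(argument=value, ...) on one line, values as JSON. play_rows: Moves the arm, as the interface text tells. Shifts and turns lie within -1 to 1; 1 stands for 0.03 m of shift or 0.12 rad of turn. Its arguments: {"type":"object","properties":{"targets":{"type":"array"},"force":{"type":"number"}},"required":["targets"]}

```bash
mkdir -p pics
python3 - <<'E'
from cell import arm
import cv2
for n in("scene","top"):
    cv2.imwrite(f"pics/{n}0.png",cv2.resize(arm.capture(n)[:,:,::-1],(800,600),interpolation=cv2.INTER_CUBIC))
    m=arm.camera_model(n);print(n,m)
o=arm.get_obs();print(o)
E
```

```text
scene {'camera_matrix': array([[432.03777788,   0.        , 278.60743248],
       [  0.        , 432.03777788, 208.49169844],
       [  0.        ,   0.        ,   1.        ]]), 'R': array([[-0.17593821,  0.98439862,  0.00225734],
       [ 0.56077037,  0.10210872, -0.82165103],
       [-0.80906263, -0.14329397, -0.5699864 ]]), 't': array([ 112.57773388, -229.74175129, 1606.57796197])}
top {'camera_matrix': array([[405.94066312,   0.        , 280.51784289],
       [  0.        , 405.94066312, 204.5359559 ],
       [  0.        ,   0.        ,   1.        ]]), 'R': array([[-0.00281127, -0.99991222,  0.01294766],
       [-0.99234225,  0.00119064, -0.12351293],
       [ 0.12348667, -0.01319573, -0.99225849]]), 't': array([ -21.54144915,  594.40337556, 1216.36119326])}
{'t': 0.1, 'joint_pos': array([ 1.22542039e+00,  4.91502030e-01,  1.55938810e+00, -2.51763853e-06,
        1.09171364e+00, -1.05604568e-01]), 'qvel': array([-0.00049767, -0.00129023, -0.00246772,  0.00025493,  0.00081451,
        0.00175951]), 'effort': array([ 1.34795966e-03, -6.19440866e+01, -2.62023854e+01, -8.90392903e-05,
        2.93805853e-03,  1.93354521e-05]), 'position': array([148.32869935, 606.90807944, 203.48462541]), 'tcp_rot': array([-1.11946704e-04,  1.19598122e-01,  9.92822257e-01, -4.93011223e-04]), 'contact_force': array([ 0.02405931, -0.03180896, -0.72172886]), 'torque': array([-0.01997301, -0.04706058, -0.01785841]), 'width': 85.38758127094201}
```

View pics/scene0.png

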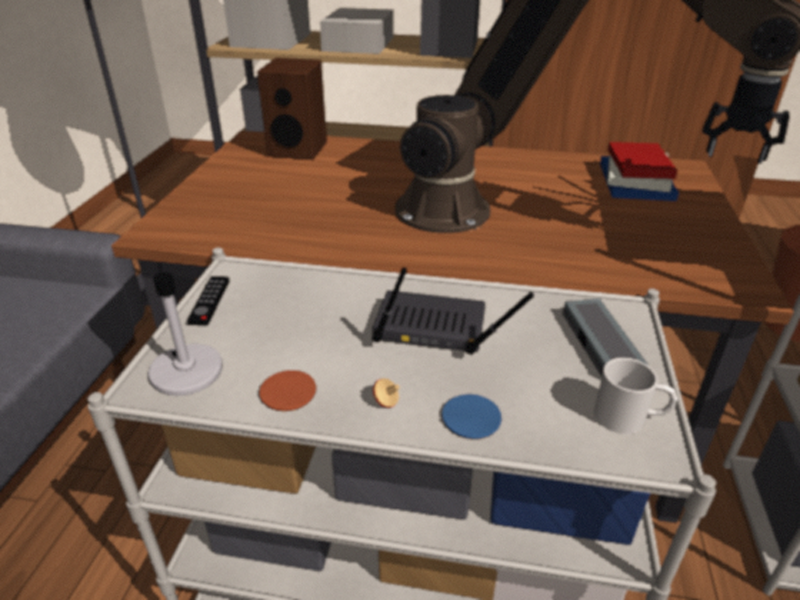

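View pics/top0.png

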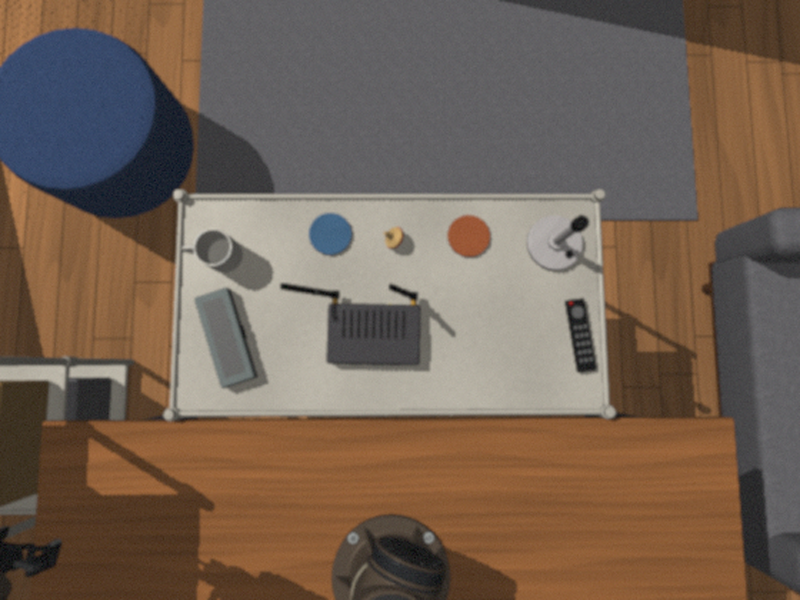

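Top view: router at about (373,335), left antenna leaning out (hinge 337,295 → tip 283,287), right antenna leaning inwards (hinge 414,297 → tip 391,288). Next, enlarged crops.

Run:
```python
from cell import arm
import cv2,numpy as np
s=arm.capture("scene")[180:260,250:385,::-1]; t=arm.capture("top")[190:265,190:305,::-1]
a=cv2.resize(s,None,fx=5,fy=5,interpolation=cv2.INTER_CUBIC); cv2.imwrite("pics/s1.png",a)
b=cv2.resize(t,None,fx=6,fy=6,interpolation=cv2.INTER_CUBIC); cv2.imwrite("pics/t1.png",b)
```

```text
(no output)
```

View pics/s1.png

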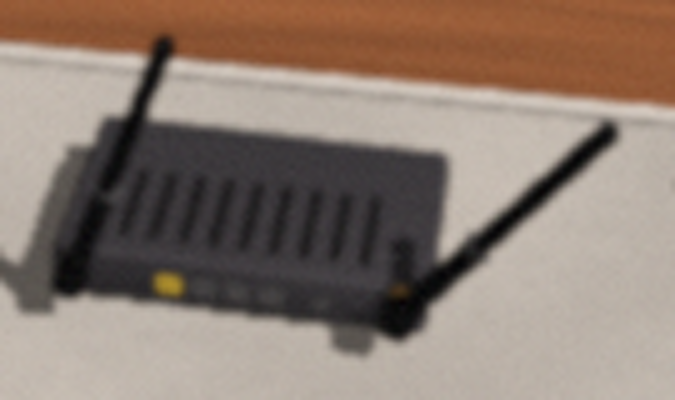

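View pics/t1.png

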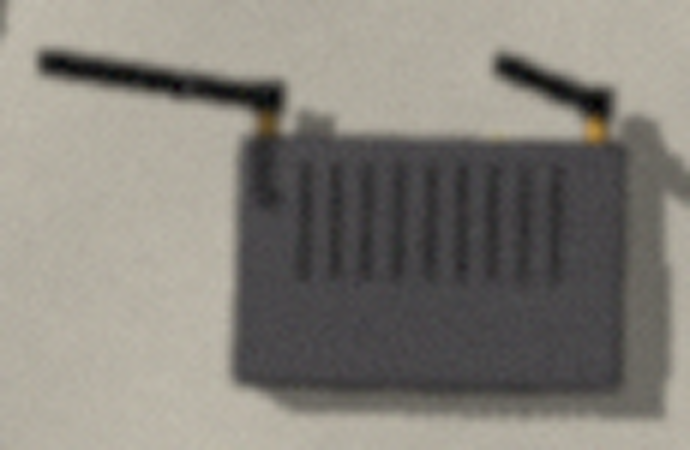

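```bash
cat > h.py <<'E'
from cell import arm
import cv2,numpy as np
from scipy.optimize import least_squares
M={n:arm.camera_model(n) for n in("scene","top")}
def proj(n,X):
    m=M[n];c=m["R"]@X+m["t"];p=m["camera_matrix"]@c;return p[:2]/p[2]
def pts(p):
    x,y,w,L,R=p;c,s=np.cos(w),np.sin(w)
    W=lambda a:np.array([x+c*a[0]-s*a[1],y+s*a[0]+c*a[1],a[2]])
    d=dict(LH=(83,85,30),RH=(83,-85,30),LT=(83,85+160*np.sin(L),30+160*np.cos(L)),RT=(83,-85-160*np.sin(R),30+160*np.cos(R)),
     A=(65,100,36),B=(65,-100,36),C=(-65,-100,36),D=(-65,100,36))
    return {k:W(v) for k,v in d.items()}
def fit(ob,p0):
    f=lambda p:np.concatenate([proj(n,pts(p)[k])-uv for n,k,uv in ob])
    return least_squares(f,p0,loss="soft_l1")
def crop(uv,o,s): return (np.array(uv)+.5)/s-.5+np.array(o)
E
python3 - <<'E'
from h import *
T=dict(LH=(268,97),LT=(42,62),RH=(600,102),RT=(502,63),A=(243,140),B=(622,146),C=(618,384),D=(235,380))
S=dict(RH=(70,278),RT=(163,43),LH=(398,318),LT=(610,131))
ob=[("top",k,crop(v,(190,190),6)) for k,v in T.items()]+[("scene",k,crop(v,(250,180),5)) for k,v in S.items()]
r=fit(ob,[600,0,0,.6,-.2]);print(r.x.round(3));print(r.fun.reshape(-1,2).round(1))
for k,v in pts(r.x).items():print(k,v.round(0))
for k,uv in dict(redc=(468,236),bluec=(330,234),top=(393,238)).items():
    m=M["top"];d=m["R"].T@np.linalg.inv(m["camera_matrix"])@[uv[0]*.7,uv[1]*.7,1];o=-m["R"].T@m["t"];print(k,(o-d*(o[2]/d[2])).round(0))
E
```

```text
[ 5.06505e+02  3.66490e+01 -1.90000e-02  6.12000e-01 -3.13000e-01]
[[ 0.2  0.2]
 [-0.  -0.3]
 [-0.3  0.3]
 [-0.1 -0.1]
 [-0.9 -1.5]
 [ 0.8 -1.4]
 [ 1.   1.4]
 [-0.9  1. ]
 [-0.4  0.3]
 [ 0.1 -0.5]
 [-0.5  0.6]
 [ 0.5 -0.7]]
LH [591. 120.  30.]
RH [588. -50.  30.]
LT [593. 212. 161.]
RT [589.  -1. 182.]
A [573. 135.  36.]
B [570. -65.  36.]
C [440. -62.  36.]
D [443. 138.  36.]
redc [ 727. -175.    0.]
bluec [731. 136.   0.]
top [722.  -6.   0.]
```

play_rows(targets=[-1, 0.8, -0.6, 0, -0.75, -1, 0.9, -0.7, 0, -0.75, -1, 0.9, -0.7, 0, -0.75, -1, 0.9, -0.7, 0, -0.75, -1, 0.9, -0.7, 0, -0.75], force=20)

```text
t: 0.7
position: [281.3, 504.2, 203.9]
tcp_rot: [-0.0, 0.34, 0.941, -0.0]
contact_force: [0.3, 0.0, -0.3]
width: 12.1
```

play_rows(targets=[-1, 0.9, -0.7, 0, -0.75, -1, 0.9, -0.7, 0, -0.75, -1, 0.9, -0.7, 0, -0.75, -1, 0.9, -0.7, 0, -0.75, -1, 0.9, -0.7, 0, -0.75])

```text
t: 1.2
position: [416.4, 399.1, 204.0]
tcp_rot: [-0.0, 0.541, 0.841, -0.0]
contact_force: [0.4, 0.2, -0.0]
width: -0.2
```

play_rows(targets=[-1, 0.9, -0.7, 0, -0.75, -1, 0.9, -0.7, 0, -0.75, -1, 0.9, -0.7, 0, -0.75, -1, 0.9, -0.7, 0, -0.75, -1, 0.9, -0.7, 0, -0.75])

```text
t: 1.7
position: [551.4, 294.1, 203.9]
tcp_rot: [-0.0, 0.715, 0.699, -0.0]
contact_force: [0.4, -0.3, 0.8]
width: 0.3
```

play_rows(targets=[-1, 0, 0, 0, 0, -1, 0, 0, 0, 0, -1, 0, 0, 0, 0])

```text
t: 2.0
position: [549.7, 295.7, 204.0]
tcp_rot: [-0.0, 0.713, 0.701, -0.0]
contact_force: [-0.3, 0.0, 0.2]
width: -0.3
```

play_rows(targets=[-1, 0.7, -0.7, 0, 0, -1, 0.7, -0.7, 0, 0, -1, 0, 0, -0.7, 0, -1, 0, 0, -0.7, 0, -1, 0, 0, -0.7, 0])

```text
t: 2.5
position: [591.7, 254.0, 140.6]
tcp_rot: [0.0, 0.713, 0.701, 0.0]
contact_force: [0.2, 1.2, -0.4]
width: -0.1
```

play_rows(targets=[-1, 0, 0, 0, 0, -1, 0, 0, 0, 0])

```text
t: 2.7
position: [592.1, 253.9, 141.6]
tcp_rot: [-0.0, 0.713, 0.701, 0.0]
contact_force: [-0.1, 0.1, 0.3]
width: -0.1
```

Run:
```python
from h import *
print(arm.get_obs()["position"])
s=arm.capture("scene")[150:270,240:400,::-1]
cv2.imwrite("pics/s2.png",cv2.resize(s,None,fx=5,fy=5,interpolation=cv2.INTER_CUBIC))
```

```text
[592.05739343 253.93682545 141.57415934]
```

View pics/s2.png

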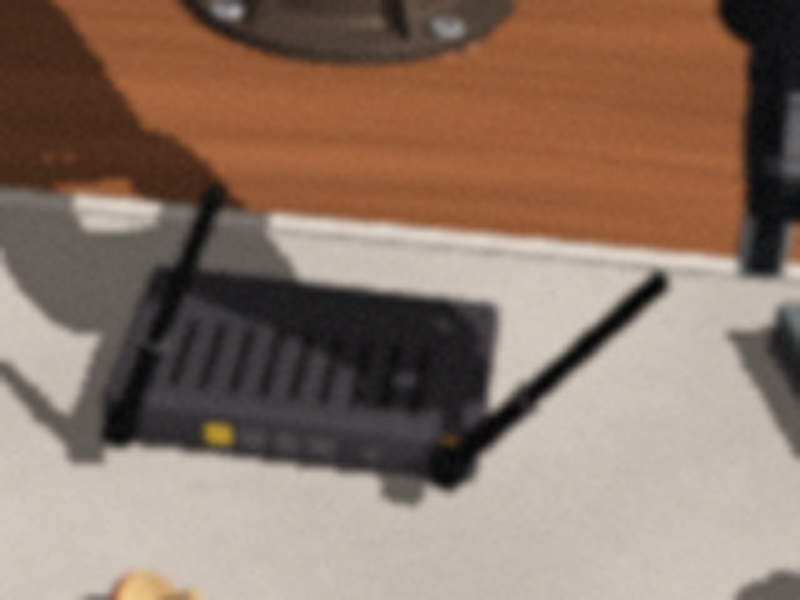

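play_rows(targets=[-1, 0, -0.4, 0, 0, -1, 0, -0.4, 0, 0, -1, 0, -0.4, 0, 0, -1, 0, -0.4, 0, 0, -1, 0, -0.4, 0, 0])

```text
t: 3.25
position: [592.5, 191.7, 141.2]
tcp_rot: [0.0, 0.714, 0.7, 0.0]
contact_force: [-0.3, 1.0, 0.6]
width: 0.1
```

play_rows(targets=[-1, 0, -0.4, 0, 0, -1, 0, -0.4, 0, 0, -1, 0, -0.4, 0, 0, -1, 0, -0.3, 0, 0, -1, 0, -0.2, 0, 0])

```text
t: 3.75
position: [592.5, 141.2, 141.0]
tcp_rot: [0.0, 0.714, 0.7, 0.0]
contact_force: [-0.5, 0.7, -0.0]
width: -0.1
```

play_rows(targets=[-1, 0, 0, 0, 0, -1, 0, 0, 0, 0, -1, 0, 0, 0, 0])

```text
t: 4.05
position: [592.4, 142.6, 141.0]
tcp_rot: [0.0, 0.714, 0.701, 0.0]
contact_force: [-0.7, -0.5, 0.2]
width: 0.1
```

Run:
```python
from h import *
print(arm.get_obs()["position"])
s=arm.capture("scene")[165:265,245:365,::-1]
cv2.imwrite("pics/s3.png",cv2.resize(s,None,fx=6,fy=6,interpolation=cv2.INTER_CUBIC))
```

```text
[592.4043214  142.56349005 141.00499107]
```

View pics/s3.png

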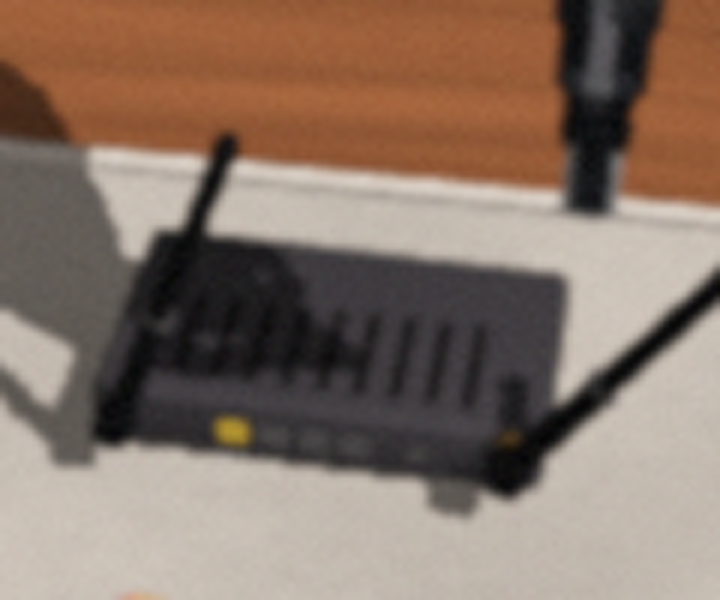

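The left antenna has not moved: the finger passed it without touching. The fingertip appears at about (343,200), some 9 px above the predicted (341,209). I'll check the offset with the top and wrist views.

Run:
```python
from h import *
p=arm.get_obs()["position"]
for z in(0,25,73):print(z,proj("top",p+[0,0,z]),proj("scene",p+[0,0,z]))
t=arm.capture("top")[170:270,180:310,::-1]; w=arm.capture("wrist")[:,:,::-1]
t=cv2.resize(t,(400,308),interpolation=cv2.INTER_CUBIC); w=cv2.resize(w,(400,300))
im=np.zeros((310,800,3),np.uint8);im[:308,:400]=t;im[:300,400:]=w;cv2.imwrite("pics/c4.png",im)
m=arm.camera_model("wrist");print(m, -m["R"].T@m["t"])
c=m["R"]@p+m["t"];th=np.arctan2(np.hypot(*c[:2]),c[2]);f=m["camera_matrix"][0,0]
print(m["camera_matrix"][:2,2]+f*th*c[:2]/np.hypot(*c[:2]))
```

```text
0 [222.543689   200.75908673] [341.31545203 208.97338529]
25 [221.37999045 199.55938401] [342.22227642 200.21311326]
73 [218.99517925 197.10078809] [344.03693488 182.6828155 ]
{'camera_matrix': array([[325.1922621 ,   0.        , 277.65571053],
       [  0.        , 325.1922621 , 214.35947636],
       [  0.        ,   0.        ,   1.        ]]), 'R': array([[ 9.99842217e-01, -1.77615822e-02,  2.58103232e-04],
       [-1.69003956e-02, -9.46689079e-01,  3.21705089e-01],
       [-5.46964787e-03, -3.21658692e-01, -9.46839886e-01]]), 't': array([-590.42362998,  123.42623313,  369.70267981])} [594.43856701 225.27748946 310.49478597]
[276.54904605 255.55780139]
```

View pics/c4.png

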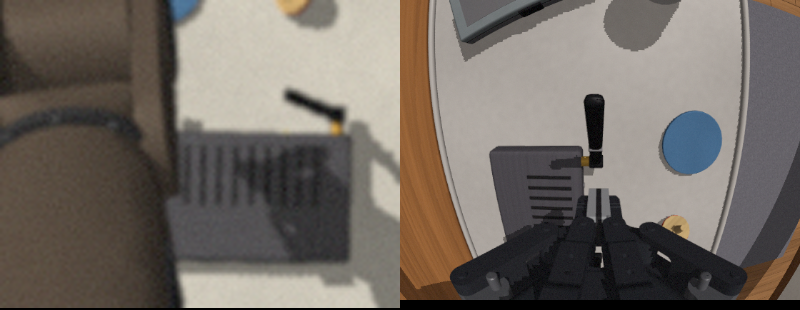

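Antenna and finger share the same x in the wrist view. The fingertip, though, sits about 25–30 mm above the reported TCP in both the scene and wrist views, so it passed over the antenna tip. I'll retract over it and redo the push lower.

play_rows(targets=[-1, 0, 0, 0.7, 0, -1, 0, 0, 0.7, 0, -1, 0, 0.7, 0, 0, -1, 0, 0.9, 0, 0, -1, 0, 0.9, 0, 0])

```text
t: 4.7
position: [592.4, 218.0, 183.3]
tcp_rot: [0.0, 0.714, 0.7, 0.0]
contact_force: [0.7, -0.2, 0.3]
width: -0.1
```

play_rows(targets=[-1, 0, 0.9, 0, 0, -1, 0, 0.4, 0, 0, -1, 0, 0, -0.7, 0, -1, 0, 0, -0.7, 0, -1, 0, 0, -0.65, 0])

```text
t: 5.2
position: [592.3, 255.9, 120.7]
tcp_rot: [0.0, 0.714, 0.7, -0.0]
contact_force: [0.4, 0.3, 0.5]
width: 0.3
```

play_rows(targets=[-1, 0, -0.3, 0, 0, -1, 0, -0.3, 0, 0, -1, 0, -0.3, 0, 0, -1, 0, -0.3, 0, 0, -1, 0, -0.3, 0, 0])

```text
t: 5.7
position: [592.8, 210.2, 122.4]
tcp_rot: [0.0, 0.714, 0.7, 0.001]
contact_force: [0.1, 0.4, 0.9]
width: 0.2
```

play_rows(targets=[-1, 0, 0, 0, 0, -1, 0, 0, 0, 0, -1, 0, 0, 0, 0])

```text
t: 6.0
position: [592.4, 211.3, 121.6]
tcp_rot: [0.0, 0.714, 0.7, 0.0]
contact_force: [0.4, 0.4, 0.5]
width: 0.0
```

Run:
```python
from h import *
print(arm.get_obs()["position"])
s=arm.capture("scene")[165:265,245:385,::-1]; w=arm.capture("wrist")[80:300,150:430,::-1]
im=np.zeros((600,800,3),np.uint8);im[:300,:420]=cv2.resize(s,(420,300),interpolation=cv2.INTER_CUBIC);im[300:600,420:800]=cv2.resize(w,(380,300))
cv2.imwrite("pics/c5.png",im)
```

```text
[592.40537052 211.32029105 121.58083455]
```

View pics/c5.png

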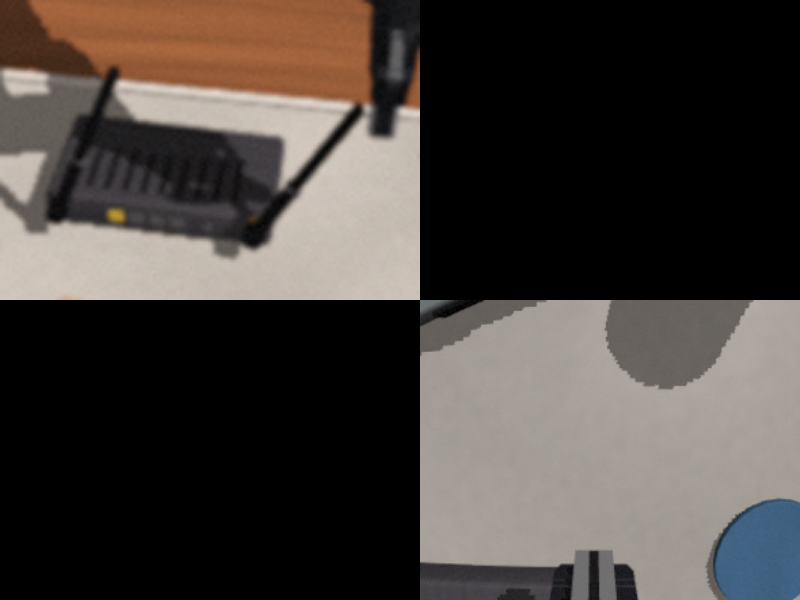

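Finger engaged (fingertip at about (372,210), blade tip moved from (372,206) to (365,201)), with good overlap. I'll keep pushing while rising.

play_rows(targets=[-1, 0, -0.3, 0.1, 0, -1, 0, -0.3, 0.1, 0, -1, 0, -0.3, 0.1, 0, -1, 0, -0.3, 0.1, 0, -1, 0, -0.3, 0.1, 0])

```text
t: 6.6
position: [592.4, 165.1, 136.9]
tcp_rot: [0.0, 0.714, 0.7, 0.0]
contact_force: [0.4, 0.2, -0.8]
width: 0.3
```

play_rows(targets=[-1, 0, -0.3, 0.1, 0, -1, 0, -0.3, 0.1, 0, -1, 0, -0.2, 0.1, 0, -1, 0, 0, 0, 0, -1, 0, 0, 0, 0])

```text
t: 7.1
position: [592.5, 142.1, 145.6]
tcp_rot: [0.0, 0.714, 0.7, 0.0]
contact_force: [-0.2, -0.4, -0.5]
width: 0.2
```

```bash
cat >> h.py <<'E'
P0=[506.5,36.65,-.019,.612,-.313]
def ang(side,lo,hi,n="scene",p=P0,r=np.arange(25,156,3)):
    g=cv2.cvtColor(arm.capture(n),cv2.COLOR_RGB2GRAY).astype(np.float32)
    m=M[n];c,s=np.cos(p[2]),np.sin(p[2]);sg=1 if side=="L" else -1
    def smp(a,o):
        y=sg*(85+r*np.sin(a)+o*np.cos(a));z=30+r*np.cos(a)-o*np.sin(a)
        q=np.array([proj(n,np.array([p[0]+c*83-s*b,p[1]+s*83+c*b,d])) for b,d in zip(y,z)],np.float32)
        return cv2.remap(g,q[:,:1].copy(),q[:,1:].copy(),cv2.INTER_CUBIC).ravel()
    A=np.arange(lo,hi,.01)
    sc=[np.minimum(smp(a,14),smp(a,-14)).mean()-np.mean([smp(a,o).mean() for o in(-3,0,3)]) for a in A]
    i=int(np.argmax(sc));return A[i].round(3),round(float(sc[i]),1)
E
python3 - <<'E'
from h import *
print(arm.get_obs()["position"],ang("L",-.3,.9),ang("R",-.6,.6))
s=arm.capture("scene")[165:265,245:365,::-1]
cv2.imwrite("pics/s6.png",cv2.resize(s,None,fx=6,fy=6,interpolation=cv2.INTER_CUBIC))
E
```

```text
[592.4585402  142.09776796 145.57939232] (np.float64(0.04), 57.9) (np.float64(-0.32), 43.5)
```

View pics/s6.png

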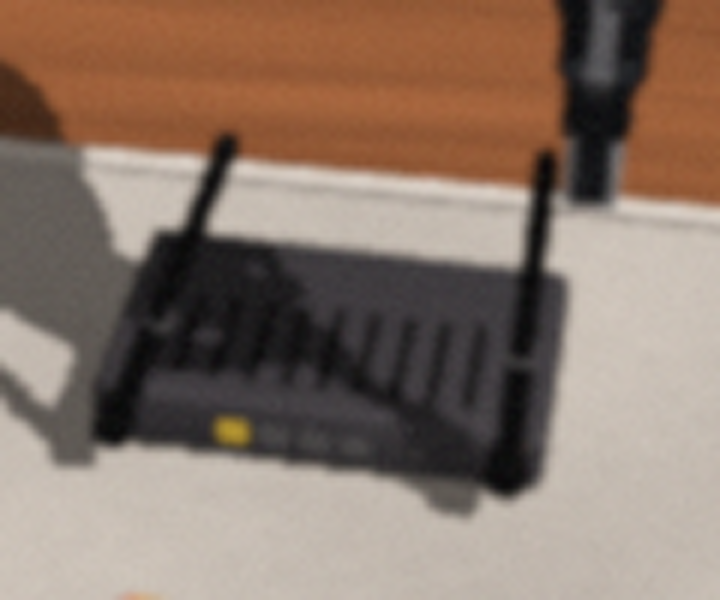

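Left antenna now near upright (tip at (545,157) in the crop), measured 0.04 rad; finishing the last 6 mm.

play_rows(targets=[-1, 0, -0.1, 0, 0, -1, 0, -0.1, 0, 0, -1, 0, 0, 0, 0, -1, 0, 0, 0, 0])

```text
t: 7.65
position: [592.4, 136.1, 145.5]
tcp_rot: [0.0, 0.714, 0.7, 0.0]
contact_force: [0.6, -0.1, -0.0]
width: -0.1
```

Run:
```python
from h import *
print(arm.get_obs()["position"])
for k in range(3):print(ang("L",-.15,.2),ang("L",-.15,.2,r=np.arange(70,156,3)))
for a in(-.03,0,.03,.06):
    p=P0[:3]+[a,0];print(a,(np.array(proj("scene",pts(p)["LT"]))-[245,165]+.5)*6-.5,(np.array(proj("scene",pts(p)["LH"]))-[245,165]+.5)*6-.5)
```

```text
[592.4245483  136.05280087 145.51029494]
(np.float64(0.01), 55.6) (np.float64(0.01), 68.5)
(np.float64(0.01), 55.6) (np.float64(0.01), 68.6)
(np.float64(0.01), 55.5) (np.float64(0.01), 68.4)
-0.03 [520.50521492 153.40372353] [504.66440565 475.13104238]
0 [532.92713334 154.56142505] [504.66440565 475.13104238]
0.03 [545.34015923 156.03583817] [504.66440565 475.13104238]
0.06 [557.73002757 157.82595395] [504.66440565 475.13104238]
```

play_rows(targets=[-1, 0, 0.5, 0, 0, -1, 0, 0.5, 0, 0, -1, 0, 0, 0.9, 0, -1, 0, 0, 0.9, 0, -1, -0.05, 0, 0.3, 0])

```text
t: 8.45
position: [591.7, 167.7, 210.9]
tcp_rot: [0.001, 0.713, 0.701, 0.002]
contact_force: [-0.1, 0.5, -0.9]
width: 0.2
```

play_rows(targets=[-1, 0, -0.8, 0, 0, -1, 0, -0.8, 0, 0, -1, 0, -0.8, 0, 0, -1, 0, -0.8, 0, 0, -1, 0, -0.8, 0, 0])

```text
t: 8.95
position: [590.6, 46.1, 207.9]
tcp_rot: [-0.0, 0.714, 0.701, -0.0]
contact_force: [0.6, -0.0, 0.3]
width: 0.4
```

play_rows(targets=[-1, 0, -0.1, 0, 0, -1, 0, 0, -0.9, 0, -1, 0, 0, -0.9, 0, -1, 0, 0, -0.9, 0, -1, 0, 0, 0, 0])

```text
t: 9.45
position: [589.2, 44.3, 124.2]
tcp_rot: [-0.002, 0.714, 0.701, -0.002]
contact_force: [-0.5, 0.5, 0.6]
width: 0.3
```

Run:
```python
from h import *
print(arm.get_obs()["position"],ang("L",-.15,.3),ang("R",-.6,.6))
```

```text
[589.16464801  44.27502215 124.19726327] (np.float64(0.01), 69.1) (np.float64(-0.32), 57.0)
```

play_rows(targets=[-1, 0, -0.3, 0, 0, -1, 0, -0.3, 0, 0, -1, 0, -0.3, 0, 0, -1, 0, -0.3, 0, 0, -1, 0, -0.3, 0, 0])

```text
t: 10.05
position: [591.0, -2.9, 127.9]
tcp_rot: [0.0, 0.714, 0.7, 0.0]
contact_force: [0.5, 0.8, 0.5]
width: 0.1
```

play_rows(targets=[-1, 0, -0.3, -0.05, 0, -1, 0, -0.3, -0.05, 0, -1, 0, -0.3, -0.05, 0, -1, 0, 0, 0, 0, -1, 0, 0, 0, 0])

```text
t: 10.55
position: [591.2, -29.7, 123.4]
tcp_rot: [0.0, 0.714, 0.7, 0.0]
contact_force: [-1.5, 0.4, 5.2]
width: 0.2
```

Run:
```python
from h import *
print(arm.get_obs()["position"],ang("L",-.15,.3),ang("R",-.6,.9))
```

```text
[591.16567393 -29.70891635 123.39971301] (np.float64(0.01), 70.4) (np.float64(-0.04), 35.6)
```

The 5 N upward force means the blade's end touches the hand's underside; I'll rise.

play_rows(targets=[-1, 0, 0, 0.4, 0, -1, 0, 0, 0.4, 0, -1, 0, 0, 0, 0, -1, 0, 0, 0, 0])

```text
t: 11.05
position: [591.0, -28.9, 147.5]
tcp_rot: [0.0, 0.714, 0.7, 0.0]
contact_force: [-0.2, -0.1, -0.4]
width: 0.1
```

Run:
```python
from h import *
o=arm.get_obs();print(o["position"],o["contact_force"],ang("L",-.15,.3),ang("R",-.6,.9))
s=arm.capture("scene")[165:265,245:365,::-1]
cv2.imwrite("pics/s7.png",cv2.resize(s,None,fx=6,fy=6,interpolation=cv2.INTER_CUBIC))
```

```text
[591.04486287 -28.90105371 147.52317756] [-0.19047732 -0.10008601 -0.38299283] (np.float64(0.01), 69.8) (np.float64(-0.04), 66.2)
```

View pics/s7.png

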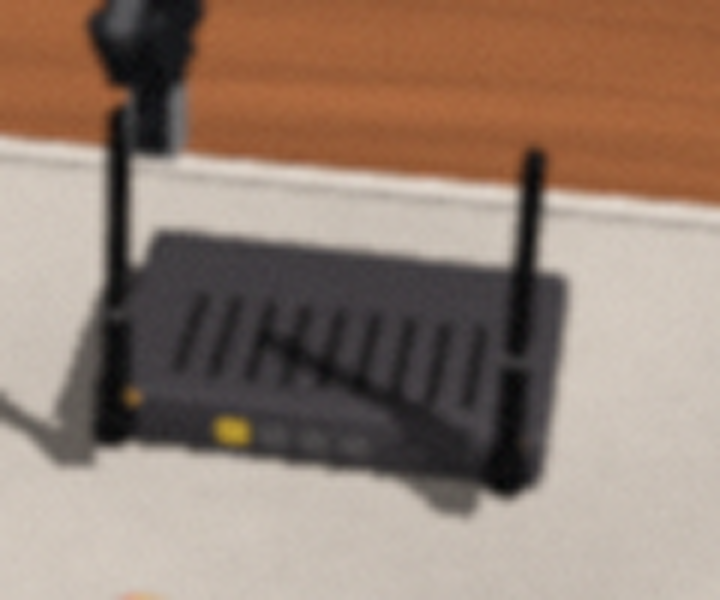

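Router unmoved (yellow port still at (232,431)); right antenna nearly upright, finger overlapping its upper 20 mm. I'll follow the arc outwards.

play_rows(targets=[-1, 0, -0.3, -0.04, 0, -1, 0, -0.3, -0.04, 0, -1, 0, -0.3, -0.04, 0, -1, 0, -0.3, -0.05, 0, -1, 0, -0.3, -0.06, 0])

```text
t: 11.7
position: [590.8, -74.9, 139.9]
tcp_rot: [-0.0, 0.714, 0.7, -0.0]
contact_force: [0.8, 0.5, 0.2]
width: -0.1
```

play_rows(targets=[-1, 0, -0.3, -0.17, 0, -1, 0, -0.3, -0.17, 0, -1, 0, -0.3, -0.18, 0, -1, 0, -0.3, -0.18, 0, -1, 0, 0, 0, 0])

```text
t: 12.2
position: [590.6, -110.9, 118.1]
tcp_rot: [-0.0, 0.714, 0.7, -0.0]
contact_force: [-0.1, 1.2, -0.4]
width: -0.2
```

Run:
```python
from h import *
o=arm.get_obs();print(o["position"],o["contact_force"],ang("L",-.15,.3),ang("R",-.2,1.6))
```

```text
[ 590.58735351 -110.9258952   118.12407522] [-0.11124349  1.24011328 -0.35009935] (np.float64(0.01), 70.7) (np.float64(0.56), 109.6)
```

play_rows(targets=[-1, 0, -0.28, -0.34, 0, -1, 0, -0.28, -0.34, 0, -1, 0, -0.28, -0.34, 0, -1, 0, 0, 0, 0])

```text
t: 12.7
position: [590.2, -136.0, 86.6]
tcp_rot: [-0.001, 0.714, 0.7, -0.001]
contact_force: [-0.4, 0.0, 0.9]
width: 0.0
```

play_rows(targets=[-1, 0, -0.2, -0.37, 0, -1, 0, -0.2, -0.37, 0, -1, 0, -0.2, -0.37, 0, -1, 0, 0, 0, 0, -1, 0, 0, 0, 0])

```text
t: 13.2
position: [590.8, -153.1, 54.8]
tcp_rot: [-0.0, 0.714, 0.7, -0.0]
contact_force: [0.2, -0.0, 0.4]
width: -0.2
```

Run:
```python
from h import *
o=arm.get_obs();print(o["position"],o["contact_force"],ang("L",-.15,.3),ang("R",.2,1.7))
```

```text
[ 590.78988242 -153.14153522   54.82266394] [ 0.22036871 -0.00638905  0.3993383 ] (np.float64(0.01), 71.7) (np.float64(1.17), 125.3)
```

play_rows(targets=[-1, 0, -0.08, -0.3, 0, -1, 0, -0.08, -0.3, 0, -1, 0, -0.02, -0.3, 0, -1, 0, 0, -0.3, 0, -1, 0, 0, 0, 0])

```text
t: 13.8
position: [590.2, -158.2, 17.6]
tcp_rot: [-0.001, 0.714, 0.7, -0.0]
contact_force: [-0.3, 0.9, -0.2]
width: -0.2
```

play_rows(targets=[-1, 0, 0, -0.15, 0, -1, 0, 0, 0, 0, -1, 0, 0, 0, 0])

```text
t: 14.1
position: [591.0, -158.4, 14.8]
tcp_rot: [0.0, 0.714, 0.7, 0.0]
contact_force: [-0.2, 0.1, -0.3]
width: -0.3
```

Run:
```python
from h import *
o=arm.get_obs();print(o["position"],o["contact_force"],ang("L",-.15,.3),ang("R",.8,1.8))
```

```text
[ 591.00569212 -158.43116058   14.83488443] [-0.18944177  0.09695454 -0.28146613] (np.float64(0.01), 71.8) (np.float64(1.49), 96.9)
```

play_rows(targets=[-1, 0, 0, -0.1, 0, -1, 0, 0, -0.08, 0, -1, 0, 0, 0, 0, -1, 0, 0, 0, 0])

```text
t: 14.6
position: [590.8, -158.4, 9.2]
tcp_rot: [-0.0, 0.714, 0.7, -0.0]
contact_force: [0.8, -1.0, 0.2]
width: 0.1
```

play_rows(targets=[-1, 0, 0, -0.05, 0, -1, 0, 0, 0, 0, -1, 0, 0, 0, 0])

```text
t: 14.9
position: [590.9, -158.5, 7.8]
tcp_rot: [0.0, 0.714, 0.7, 0.0]
contact_force: [0.2, -0.6, -0.3]
width: -0.1
```

Run:
```python
from h import *
o=arm.get_obs();print(o["position"],o["contact_force"],ang("L",-.15,.3),ang("R",.8,1.8),ang("R",.8,1.8,r=np.arange(25,110,3)))
```

```text
[ 590.93478657 -158.46163171    7.82716166] [ 0.20404754 -0.60641387 -0.25465681] (np.float64(0.01), 71.6) (np.float64(1.54), 73.3) (np.float64(1.52), 87.9)
```

play_rows(targets=[-1, 0, 0, -0.05, 0, -1, 0, 0, 0, 0, -1, 0, 0, 0, 0])

```text
t: 15.35
position: [591.2, -158.6, 6.8]
tcp_rot: [0.0, 0.714, 0.7, 0.0]
contact_force: [-1.9, 0.5, 6.6]
width: -0.3
```

play_rows(targets=[-1, 0, 0, -0.05, 0, -1, 0, 0, 0, 0, -1, 0, 0, 0, 0])

```text
t: 15.65
position: [591.4, -158.8, 5.5]
tcp_rot: [0.001, 0.714, 0.7, 0.0]
contact_force: [-1.0, -0.7, 6.2]
width: 0.2
```

Run:
```python
from h import *
o=arm.get_obs();print(o["position"],o["contact_force"],ang("L",-.15,.3),ang("R",.8,1.8),ang("R",.8,1.8,r=np.arange(25,110,3)))
print(arm.get_obs()["contact_force"])
```

```text
[ 591.41336211 -158.797478      5.45479007] [-1.03937422 -0.73487608  6.17064056] (np.float64(-0.01), 69.0) (np.float64(1.57), 67.4) (np.float64(1.55), 77.5)
[-0.0348653  -1.00154898  7.0667335 ]
```

Stop reached (6 N): back off upward at once.

play_rows(targets=[-1, 0, 0, 0.06, 0, -1, 0, 0, 0.06, 0, -1, 0, 0, 0.1, 0, -1, 0, 0, 0.3, 0, -1, 0, 0, 0.9, 0])

```text
t: 16.3
position: [589.8, -158.1, 46.3]
tcp_rot: [-0.002, 0.714, 0.7, -0.001]
contact_force: [-0.7, 0.1, 0.2]
width: 0.2
```

play_rows(targets=[-1, 0, 0, 0.9, 0, -1, 0, 0, 0.9, 0, -1, 0, -0.5, 0.9, 0, -1, 0, -0.5, 0.9, 0, -1, -0.8, -0.8, 0.9, 0])

```text
t: 16.8
position: [568.0, -212.4, 184.0]
tcp_rot: [0.001, 0.713, 0.701, 0.0]
contact_force: [-0.9, -0.0, -0.2]
width: -0.3
```

play_rows(targets=[-1, -0.8, -0.8, 0.5, 0, -1, -0.8, -0.8, 0, 0, -1, -0.8, -0.8, 0, 0, -1, 0, -0.8, 0, 0, -1, 0, 0, 0, 0])

```text
t: 17.3
position: [494.3, -310.9, 198.1]
tcp_rot: [0.001, 0.715, 0.699, -0.0]
contact_force: [-0.4, 0.8, -0.1]
width: -0.1
```

Run:
```python
from h import *
o=arm.get_obs();print(o["position"],o["contact_force"],ang("L",-.15,.3),ang("R",.8,1.8),ang("R",.8,1.8,r=np.arange(25,110,3)))
s=arm.capture("scene")[165:265,220:340,::-1];t=arm.capture("top")[190:265,190:340,::-1]
im=np.zeros((600,800,3),np.uint8);im[:400,:480]=cv2.resize(s,(480,400),interpolation=cv2.INTER_CUBIC)
cv2.imwrite("pics/s8.png",cv2.resize(s,None,fx=6,fy=6,interpolation=cv2.INTER_CUBIC))
cv2.imwrite("pics/t8.png",cv2.resize(t,(750,375),interpolation=cv2.INTER_CUBIC))
```

```text
[ 494.27564619 -310.86201971  198.10767875] [-0.4444437   0.75709583 -0.06532063] (np.float64(0.01), 69.5) (np.float64(1.54), 101.0) (np.float64(1.53), 100.3)
```

View pics/s8.png

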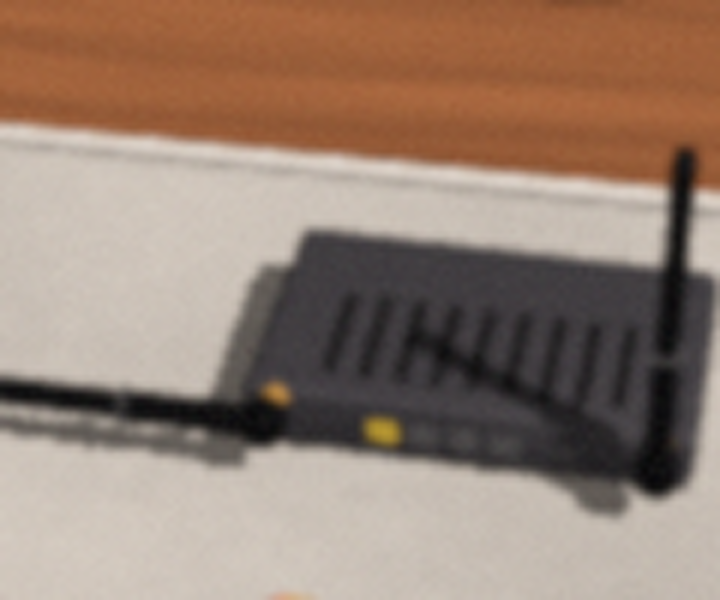

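Scene view: right antenna lies level along its shadow (knuckle (262,418)), left stands upright (tip (684,152)); the router's yellow port is at the same pixel as at the start. The hand is clear, so I'll hand in.

```bash
python3 -c "
from cell import arm
print(arm.hand_in())"
```

```text
the job is handed in; nothing more can be done
None
```

The left antenna now stands upright and the right one has been swung outwards and down to its level stop. I did both by pushing with the shut fingertips, left one first. The hand ended well clear, and I handed the job in at about 17.5 s.

**Last checks**
- **Left antenna:** the scene image gave 0.01 rad (target 0).
- **Right antenna:** the image gave 1.53–1.54 rad, about 0.03 short of level (1.57). I take it as level because the force jumped to 6–7 N at the end, which I read as reaching the stop. It also read 1.57 while pressed. I did not resolve the 0.03 rad difference.
- **Router:** in the final scene picture it is in the same place as before. I did not refit its pose or check the other objects one by one. The finger's path was planned to stay clear of them.

**What went wrong on the way**
- **First left push:** the finger passed over the antenna without touching it, because the real fingertip sits about 25–30 mm above the reported TCP. I repeated the push lower down.
- **Right antenna near upright:** its end touched the underside of the hand with about 5 N, and I rose at once.
- **Level stop:** the final press of 6–7 N was above the 2–5 N at which the router is said to slide or tip. While pressed, the left antenna's reading shifted by 0.02 rad, so the router probably tilted slightly. It read 0.01 again once I backed off.

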